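Turn the whetstone over against the ledge of its bed

TASK

The two-sided whetstone lies on the bench with its dark coarse face up. Using only the fingertips, push it against the front edge of the raised wooden bed, tip it up there onto its long side and over onto the bed, and push it on until it lies flat with the pale fine face up and nothing sticking out over the bed's edges. Do not pick the stone up or carry it, and leave the iron header, the tin scoop and the hammer where they are.

Things in the scene. Friction and masses are not known exactly. Their poses are not given: they have to be found in the camera images.
- stone_center (a point): Centre of the whetstone, a loose square-edged slab 90 x 120 x 14 mm, about 0.3 kg, half of its thickness dark grey (coarse face), half pale cream (fine face). Own x: along the 90 mm, at the start roughly towards the bed; y: along the 120 mm (long sides); z: out of the dark face (up at the start). Its friction is that of dry stone (about 0.6, spread 20 %).
- stone_far (a point): Middle of the whetstone's long side that faces the bed at the start, half-way through the thickness (45 mm from the centre along +x of the stone).
- stone_near (a point): Middle of the whetstone's other long side, the one that faces the robot at the start (45 mm from the centre along -x of the stone).
- stone_left (a point): Middle of one short side of the whetstone (60 mm from the centre along its +y).
- stone_right (a point): Middle of the other short side of the whetstone (60 mm from the centre along its -y).
- ledge (a point): Middle of the brass-trimmed top front edge (ledge) of the raised wooden bed. x: level, straight back over the bed; y: along the ledge; z: up. The upright front face drops 18 mm from here to the bench.
- bed: Fixed wooden bed; origin on the bench 75 mm behind the ledge, same axes as the ledge. Its flat top is 18 mm above the bench, 280 mm long along the ledge and runs 150 mm back from the ledge to a rail that stands 12 mm above the top.
- header: Bystander: squat black cast-iron nail header, 80 x 90 x 42 mm, loose; origin under its centre.
- scoop: Bystander: tin scoop, tray 100 x 78 x 35 mm open to -x with an 80 mm round handle to +x, loose; origin under the tray's centre.
- hammer: Bystander: hammer lying on its side, hickory handle with a brass ferrule along x, iron head at +x, 275 mm long, 27 mm high, loose; origin under the handle, 110 mm from the head.
Not all that is in view belongs to the job. What is meant by the part that bears stone_center is not pink or turquoise, and is the larger of those in its own colour.

How it is judged:
By the outcome, as a careful person would: the job done as asked, in the order asked, and still so for the second after the job is handed in, with the robot touching nothing.
It also fails if it takes over 72 s, if anything falls off the work surface, if the arm or the gripper's body presses on something with over 40 N, if the wrist force passes 120 N, or if a joint passes its speed limit or range.

ROBOT

A 6-joint arm with a two-finger parallel gripper is mounted at the origin on the work surface. World frame = base frame: x ahead of the robot, y to its left, z up, the work surface at z = 0. Lengths are in mm, angles in rad, forces in N, time in s.
With the tool pointing down it reaches from about 350 to 875 mm from the base axis. Payload 4.2 kg.
Tool frame: the origin (TCP) lies at the very end of the fingers, on their centre line; the grasp point (between the pads) lies 19 mm behind it; z points along the fingers, y is the direction in which the jaws open and shut (so a half turn about z gives the same grasp; the last joint's range is limited). The gripper opens to 85 mm and grips with 20 to 120 N. Pads are 22 mm wide; open, the fingers measure 114 mm over their backs; the gripper's body (76 mm by 85 mm) begins 54 mm behind the grasp point. The pads swing forward as they close: fully open they stand 13 mm farther back than shut.
Start: joints at [-1.064, 0.385, 0.008, 0, -1.194, -0.259], TCP at [153.312, -605.883, 231.312] pointing down, gripper open.
Joint ranges: [-3.14, 3.14], [-1.21, 2.06], [-1.07, 1.41], [-3.16, 2.05], [-2.99, -0.16], [-3.1, 3.1]. Speed limits (rad/s): [2.79, 2.79, 3.14, 3.14, 3.14, 3.14].

INTERFACE

Orientations are given as a unit quaternion [x, y, z, w].
In Python, from bench import telemetry, eyes, arm gives the robot as it stands. The module is installed in compiled form; this text tells all that it offers.
- The arm moves only by the tool move_arm, never from a script. Its argument "deltas" is text: rows parted by semicolons, each of 6 numbers parted by spaces: the shift along the tool's x, y, z in cm, then the turn, a rotation vector about the tool's x, y, z in rad. A call has 1 to 12 rows; each row shifts and turns the commanded pose from where the row before left it, along the tool's axes as they then stand; what a row does not reach is not made up. A row lasts 1/8 s, in which the tool goes at most 62.5 mm and 10.7 degrees, less where a joint would pass 70% of its speed; a pose out of reach is approached as far as the arm can. A call is refused whole if a number of a shift passes 6.25 or a number of a turn 0.188, either way. A call with a gripper value outside its range is refused whole. "grip" is the finger opening in cm, from 0 to 8.54, set as the call begins (left out, the last holds). The fingers move at their own pace and stop on an object; the grip force is fixed at half the most. Time passes only in rows, so rows that do not move let the fingers close. It gives the time, the measured TCP pose, the force and the opening at its end, in the units of the state.
- telemetry.read_state(): the state, without advancing time (a new reading comes with each control period).
- eyes.get_image(name): name is "side" or "top"; returns a dict with "pixels" (420x560x3 uint8, blue, green, red), "range_z" (420x560 float32, mm along the optical axis (not along the pixel's ray), 0 where there is no reading), "fx", "fy", "cx", "cy" (pixels), "origin" and "orientation" of the camera in the world. Camera axes: x right, y up, looking along -z (the intrinsics and any distortion apply to the point x, -y, -z); pixel columns grow to the right and rows downward; lengths in mm; the calibration is good to about 2 mm. A picture is of the moment at which its call begins.
- arm.job_done(): hands the job in, once; it reports no verdict.
Trained networks look in a picture, given as the dict that the camera call returned (one of the last four; its "shot" number tells which), for a name from the list of things; names that differ only in an ending like _2 or _b are one class to them, and where a whole thing is asked for, a point or a joint stands for the part that bears it (a point fixed in the world has none). Each returns a list of dicts, best first, with "p" (0 to 1); they miss things now and then, are a little off and sometimes report something else, mostly with a low value. They report only what shows in the picture. A call takes as long as a camera call. They do not tell look-alikes from the thing itself.
- eyes.boxes_of(picture, name): "point" ([x, y, z] in mm, in world coordinates, good to about 4 mm: the middle of the surface that is visible of it).
The state is a dict: "clock": time; "joints": joint angles; "joint_vel": joint speeds; "joint_efforts": joint torques, N m; "position": TCP position; "ee_rot": TCP orientation; "contact_force": force on the tool from outside, world axes, zero at the start; "wrist_torque": the same for the moment, N m; "gripper_width": finger opening in mm.
Only numpy, scipy, OpenCV 4.12 (cv2) and the standard library are available. Lean on these libraries where they do the work, as an engineer would, in place of code of your own. Each camera call takes 0.05 s, during which the arm holds its last target.

## Working session

There is one attempt and no reset: what is moved stays moved. The work goes in short steps, Python scripts to look and compute and a tool call to move; the robot and the scene stay as the last step left them, time stands still between calls to the robot, and variables do not carry over. Pictures are saved under pics/ and viewed, and the job is handed in when it is done.

Besides the shell and the picture viewer there is one more tool, called after ">>>" as name(argument=value, ...) on one line, values as JSON. move_arm: Moves the arm, as the interface text tells. Its arguments: {"type":"object","properties":{"deltas":{"type":"string"},"grip":{"type":"number"}},"required":["deltas"]}

```bash
mkdir -p pics
cat > h.py <<'E'
import numpy as np, cv2
from scipy.spatial.transform import Rotation as R
from bench import telemetry, eyes, arm
def world(p,u,v,z=None):
    z=p["range_z"][int(v),int(u)] if z is None else z
    c=np.array([(u-p["cx"])/p["fx"]*z,-(v-p["cy"])/p["fy"]*z,-z])
    return R.from_quat(p["orientation"]).apply(c)+np.array(p["origin"])
def cloud(p):
    H,W=p["range_z"].shape; u,v=np.meshgrid(np.arange(W),np.arange(H)); z=p["range_z"]
    c=np.stack([(u-p["cx"])/p["fx"]*z,-(v-p["cy"])/p["fy"]*z,-z],-1)
    return R.from_quat(p["orientation"]).apply(c.reshape(-1,3)).reshape(H,W,3)+np.array(p["origin"])
def pix(p,w):
    c=R.from_quat(p["orientation"]).inv().apply(np.array(w)-np.array(p["origin"]))
    return (p["cx"]+p["fx"]*c[0]/-c[2], p["cy"]-p["fy"]*c[1]/-c[2])
E
python3 - <<'E'
from h import *
s=telemetry.read_state(); print(s)
for n in("top","side"):
    p=eyes.get_image(n); cv2.imwrite(f"pics/{n}0.png",p["pixels"]); print(n,{k:v for k,v in p.items() if k not in("pixels","range_z")})
    for t in("stone_center","stone_far","stone_near","stone_left","stone_right","ledge","header","scoop","hammer"):
        print(t,[(np.round(d["point"]),round(d["p"],2),np.round(pix(p,d["point"]))) for d in eyes.boxes_of(p,t)])
E
```

```text
{'clock': 0.0, 'joints': array([-1.06441518e+00,  3.85552597e-01,  6.64150082e-03, -5.32424192e-04,
       -1.19398809e+00, -2.58612765e-01]), 'joint_vel': array([-0.00012258, -0.00046959, -0.00102841,  0.00011408,  0.00040668,
        0.000811  ]), 'joint_efforts': array([ 8.12273265e-05, -3.92286301e+01,  1.88402349e+01,  4.18598950e+00,
       -4.44945035e-03,  6.56559990e-06]), 'position': array([ 153.17045488, -605.34324012,  230.22514177]), 'ee_rot': array([-1.23470019e-01,  9.92347715e-01,  1.06780180e-03, -1.62882437e-04]), 'contact_force': array([-8.61579591e-01, -6.99307620e-01, -3.56479739e-04]), 'wrist_torque': array([-0.02221959,  0.00187408,  0.0018477 ]), 'gripper_width': 85.54573963758726}
top {'fx': 471.19172002506184, 'fy': 471.19172002506184, 'cx': 286.1927109668075, 'cy': 205.27776945533114, 'origin': array([ 259.57389996,   91.40016551, 1437.63480409]), 'orientation': array([ 0.05423539, -0.07329875, -0.69471346,  0.71348372]), 'shot': 1}
stone_center [(array([ 399., -348.,   10.]), 0.86, array([417., 248.])), (array([366., -95.,  14.]), 0.7, array([335., 257.]))
[... 2449 characters left out ...]
ray([301., 167.])), (array([ 400., -342.,   13.]), 0.71, array([351., 147.])), (array([ 290., -231.,    9.]), 0.63, array([380., 177.]))]
stone_right [(array([ 290., -233.,   10.]), 0.97, array([380., 177.])), (array([ 512., -203.,   14.]), 0.96, array([300., 166.])), (array([ 399., -338.,    8.]), 0.73, array([351., 149.])), (array([362., -86.,  13.]), 0.6, array([341., 203.]))]
ledge [(array([ 687., -125.,   19.]), 0.62, array([232., 168.]))]
header [(array([ 650., -365.,   41.]), 0.76, array([274., 120.]))]
scoop [(array([532., 180.,  14.]), 0.57, array([241., 258.])), (array([ 512., -204.,   14.]), 0.49, array([300., 166.]))]
hammer [(array([551.,  55.,  19.]), 0.8, array([253., 220.]))]
```

Run:
```python
import cv2
a=cv2.imread("pics/top0.png"); cv2.imwrite("pics/top0c.png",cv2.resize(a[110:310,210:470],None,fx=3,fy=3,interpolation=cv2.INTER_CUBIC))
a=cv2.imread("pics/side0.png"); cv2.imwrite("pics/side0c.png",cv2.resize(a[90:290,180:440],None,fx=3,fy=3,interpolation=cv2.INTER_CUBIC))
```

```text
(no output)
```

View pics/top0c.png

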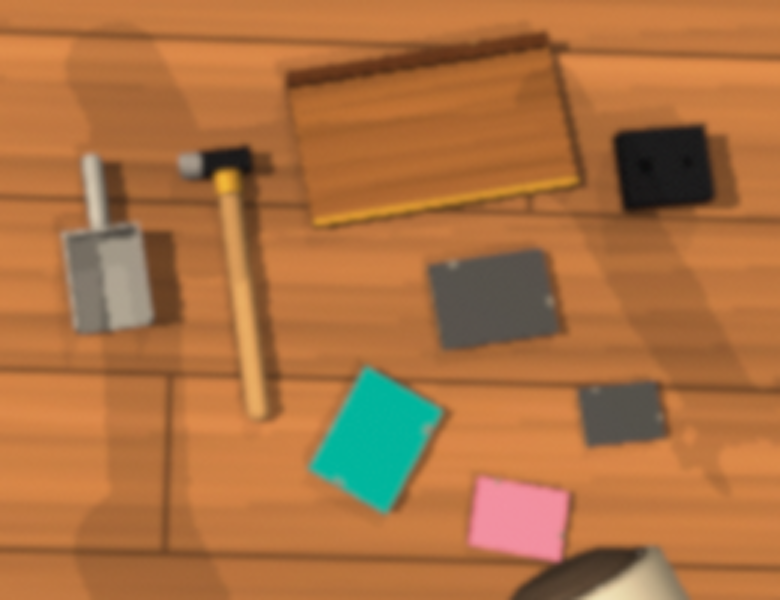

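View pics/side0c.png

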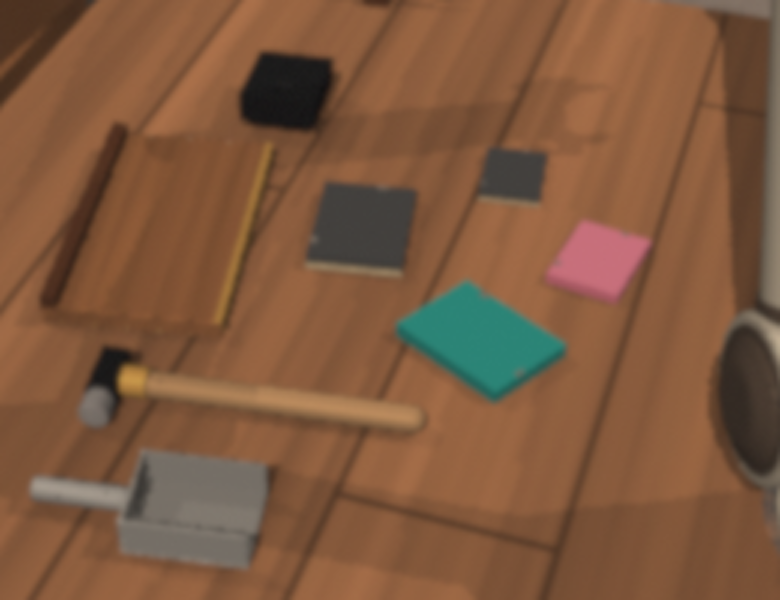

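Candidates for the stone in the top view are large dark grey (373,210), small dark grey (417,248), turquoise (335,257) and pink (383,283). I choose the large dark grey one because it is not pink or turquoise and is the larger of the two greys. Next I measure it precisely.

```bash
cat >> h.py <<'E'
def rect(P): 
    (c,s,a)=cv2.minAreaRect(P[:,:2].astype(np.float32)); return np.round(c,1),np.round(s,1),round(a,1),np.round(cv2.boxPoints((c,s,a)),0).tolist()
E
python3 - <<'E'
from h import *
for n in("top","side"):
    p=eyes.get_image(n); C=cloud(p); im=p["pixels"].astype(int); hsv=cv2.cvtColor(p["pixels"],cv2.COLOR_BGR2HSV)
    X,Y,Z=C[...,0],C[...,1],C[...,2]
    dark=(hsv[...,1]<60)&(hsv[...,2]<110)&(X>440)&(X<600)&(Y>-300)&(Y<-120)
    P=C[dark]; print(n,"stone",len(P),np.median(P[:,2]),rect(P))
    yel=(hsv[...,0]>18)&(hsv[...,0]<30)&(hsv[...,1]>150)&(hsv[...,2]>120)&(Y<0)&(X>630)&(X<750)
    P=C[yel]; print("brass",len(P),np.median(P[:,2]),np.percentile(P[:,2],[5,95]),rect(P))
    top=(Z>14)&(Z<24)&(X>660)&(X<900)&(Y>-320)&(Y<40)
    P=C[top]; print("bed",len(P),np.median(P[:,2]),rect(P))
    bench=(abs(Z)<8)&(X>400)&(X<640)&(Y>-100)&(Y<0); print("bench z",np.median(Z[bench]))
    cv2.imwrite(f"pics/{n}1c.png",cv2.resize(p["pixels"][(180 if n=="top" else 130):(240 if n=="top" else 200),(330 if n=="top" else 260):(430 if n=="top" else 340)],None,fx=7,fy=7))
E
```

```text
top stone 969 15.193099769415767 (array([ 515.5, -214.9]), array([ 84.1, 114.5]), 9.9, [[464.0, -166.0], [484.0, -279.0], [567.0, -264.0], [547.0, -151.0]])
  return _methods._mean(a, axis=axis, dtype=dtype,
  ret = ret.dtype.type(ret / rcount)
Traceback (most recent call last):
IndexError: index -1 is out of bounds for axis 0 with size 0
```

Run:
```python
from h import *
for n in("top","side"):
    p=eyes.get_image(n); C=cloud(p); hsv=cv2.cvtColor(p["pixels"],cv2.COLOR_BGR2HSV)
    X,Y,Z=C[...,0],C[...,1],C[...,2]
    dark=(hsv[...,1]<60)&(hsv[...,2]<110)&(X>440)&(X<600)&(Y>-300)&(Y<-120)
    P=C[dark]; print(n,"stone",len(P),np.median(P[:,2]),rect(P))
    u,v=map(int,pix(p,[687,-147,18])); print(u,v,hsv[v-3:v+4,u].tolist())
    roi=(Y<20)&(Y>-320)&(X>630)&(X<750)
    yel=(hsv[...,0]>=17)&(hsv[...,0]<32)&(hsv[...,1]>120)&roi
    P=C[yel]; print("brass",len(P))
    if len(P)>10:
        print(np.median(P[:,2]),rect(P)); k=np.polyfit(P[:,1],P[:,0],1); print(k)
    top=(Z>12)&(Z<25)&(X>660)&(X<900)&(Y>-340)&(Y<40)
    P=C[top]; print("bed",len(P),np.median(P[:,2]),rect(P))
    bench=(X>400)&(X<640)&(Y>-100)&(Y<0); print("bench z",np.median(Z[bench]))
    if n=="top": cv2.imwrite("pics/top2c.png",cv2.resize(p["pixels"][180:240,330:430],None,fx=7,fy=7))
```

```text
top stone 972 15.30948890673335 (array([ 515.9, -215. ]), array([ 84.7, 115.8]), 10.2, [[464.0, -166.0], [485.0, -280.0], [568.0, -264.0], [547.0, -151.0]])
352 154 [[13, 182, 171], [13, 182, 172], [13, 182, 174], [13, 182, 175], [13, 183, 176], [13, 182, 178], [13, 183, 180]]
brass 60
18.8443970181321 (array([ 634.9, -261.1]), array([ 9.3, 89.6]), 11.3, [[622.0, -218.0], [639.0, -306.0], [648.0, -304.0], [631.0, -216.0]])
[-1.52329481e-01  5.95538412e+02]
bed 2700 19.143280253517446 (array([ 727.8, -140.5]), array([212.8, 289.4]), 16.1, [[585.0, -31.0], [666.0, -309.0], [870.0, -250.0], [790.0, 28.0]])
bench z 2.2916409832671434
side stone 763 13.045469354487523 (array([ 513.1, -209.5]), array([ 85.9, 123.4]), 10.0, [[460.0, -156.0], [481.0, -278.0], [566.0, -263.0], [545.0, -141.0]])
235 163 [[12, 153, 127], [12, 153, 127], [12, 153, 128], [12, 153, 128], [12, 151, 128], [12, 152, 129], [12, 152, 129]]
brass 3
bed 2186 17.122705100428675 (array([ 724., -151.]), array([377.7, 127.8]), 90.0, [[660.0, -340.0], [788.0, -340.0], [788.0, 38.0], [660.0, 38.0]])
bench z -0.14018224611976393
```

```bash
ls pics
```

```text
side0.png
side0c.png
top0.png
top0c.png
top2c.png
```

View pics/top2c.png

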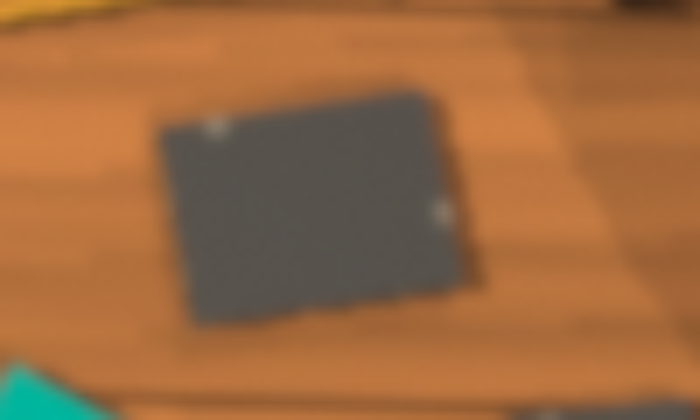

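Run:
```python
from h import *
for n in("top","side"):
    p=eyes.get_image(n); C=cloud(p); hsv=cv2.cvtColor(p["pixels"],cv2.COLOR_BGR2HSV)
    X,Y,Z=C[...,0],C[...,1],C[...,2]
    roi=(Y<40)&(Y>-340)&(X>570)&(X<670)
    yel=(hsv[...,0]>=17)&(hsv[...,0]<32)&(hsv[...,1]>120)&roi
    k,l,st,_=cv2.connectedComponentsWithStats(yel.astype(np.uint8),connectivity=8)
    i=1+np.argmax(st[1:,4]); yel=l==i
    P=C[yel]; k=np.polyfit(P[:,1],P[:,0],1); print(n,"brass",len(P),np.median(P[:,2]),rect(P),k,P[:,1].min(),P[:,1].max())
    # bed top via height
    bedm=(Z>11)&(Z<25)&(X>570)&(X<860)&(Y>-340)&(Y<60)&(hsv[...,1]>100)
    bedm=cv2.morphologyEx(bedm.astype(np.uint8),cv2.MORPH_OPEN,np.ones((5,5)))
    kk,l,st,_=cv2.connectedComponentsWithStats(bedm,connectivity=4); i=1+np.argmax(st[1:,4])
    P=C[l==i]; print("bed",len(P),np.median(P[:,2]),rect(P))
    dh=C[(hsv[...,2]<60)&(X>560)&(Y<-320)&(Y>-460)&(X<730)]; print("header",rect(dh))
```

```text
top brass 240 19.167456028912056 (array([ 616.3, -167.3]), array([ 10.3, 279.1]), 11.0, [[585.0, -31.0], [638.0, -305.0], [648.0, -303.0], [595.0, -29.0]]) [-1.97245061e-01  5.82739023e+02] -304.2999892880981 -30.80720545812568
bed 3577 19.229846880423793 (array([ 686.6, -152.7]), array([153.9, 280.4]), 11.1, [[584.0, -30.0], [638.0, -305.0], [789.0, -275.0], [735.0, -0.0]])
header (array([ 654.2, -389.7]), array([77.8, 88.7]), 6.9, [[610.0, -350.0], [621.0, -438.0], [698.0, -429.0], [687.0, -341.0]])
side brass 9 18.404223077394022 (array([595.6, -76.3]), array([ 3.8, 23.6]), 3.7, [[593.0, -65.0], [594.0, -88.0], [598.0, -88.0], [597.0, -64.0]]) [-1.45738155e-01  5.84701816e+02] -87.98976061081419 -64.56087005057975
bed 3304 17.18250544244586 (array([ 685.5, -151.5]), array([153.7, 289.1]), 11.2, [[582.0, -25.0], [638.0, -308.0], [789.0, -278.0], [733.0, 5.0]])
header (array([ 653.2, -386.7]), array([78.3, 97. ]), 7.1, [[608.0, -343.0], [620.0, -440.0], [698.0, -430.0], [686.0, -334.0]])
```

>>> move_arm(deltas="0 0 0 0 0 0.054;-3.6 3.15 0 0 0 0;-3.6 3.15 0 0 0 0;-3.6 3.15 0 0 0 0;-3.6 3.15 0 0 0 0;-3.6 3.15 0 0 0 0;-3.6 3.15 0 0 0 0;-3.6 3.15 0 0 0 0;-3.6 3.15 0 0 0 0;-3.6 3.15 0 0 0 0;-3.6 3.15 0 0 0 0;0 0 0 0 0 0", grip=4.0)

```text
clock: 2.75
position: [447.6, -225.5, 231.4]
ee_rot: [-0.099, 0.995, -0.0, 0.0]
contact_force: [-0.1, -1.3, 0.6]
gripper_width: 39.9
```

```bash
cat >> h.py <<'E'
A=np.deg2rad(11.1); BX=np.array([np.cos(A),np.sin(A),0]); BY=np.array([-np.sin(A),np.cos(A),0]); L0=np.array([611,-168,0.])
def bed(w): d=np.array(w)-L0; return np.round([d@BX,d@BY,w[2]],1)
def st():
    s=telemetry.read_state(); r=R.from_quat(s["ee_rot"]); f=s["contact_force"]
    print("t",round(s["clock"],2),"bed",bed(s["position"]),"toolx.BX %.4f tooly.BX %.4f z %s"%(r.apply([1,0,0])@BX,r.apply([0,1,0])@BX,np.round(r.apply([0,0,1]),3)),"F",np.round([f@BX,f@BY,f[2]],1),"w",round(s["gripper_width"],1))
E
python3 -c "
from h import *;st()"
```

```text
t 2.75 bed [-171.4  -24.9  231.4] toolx.BX -1.0000 tooly.BX -0.0045 z [ 0.001 -0.    -1.   ] F [-0.3 -1.2  0.6] w 39.9
```

>>> move_arm(deltas="0.2 0 4 0 0 0;0 0 4 0 0 0;0 0 4 0 0 0;0 0 4 0 0 0;0 0 4 0 0 0;0 0 1 0 0 0;0 0 0 0 0 0")

```text
clock: 3.62
position: [444.0, -228.3, 21.5]
ee_rot: [-0.097, 0.995, -0.0, -0.0]
contact_force: [0.5, -0.2, 0.2]
gripper_width: 40.1
```

```bash
cat >> h.py <<'E'
def snap(tag,u0=300,v0=130,u1=430,v1=230,su0=200,sv0=100,su1=360,sv1=220):
    a=eyes.get_image("top");b=eyes.get_image("side")
    x=cv2.resize(a["pixels"][v0:v1,u0:u1],(780,600) if False else None,fx=4.5,fy=4.5,interpolation=cv2.INTER_CUBIC)
    y=cv2.resize(b["pixels"][sv0:sv1,su0:su1],None,fx=4.5,fy=4.5,interpolation=cv2.INTER_CUBIC)
    cv2.imwrite(f"pics/{tag}_top.png",x); cv2.imwrite(f"pics/{tag}_side.png",y); return a,b
E
python3 -c "
from h import *;st();snap('a')"
```

```text
t 3.62 bed [-175.5  -27.1   21.5] toolx.BX -1.0000 tooly.BX 0.0001 z [-0. -0. -1.] F [ 0.5 -0.3  0.2] w 40.1
```

View pics/a_side.png

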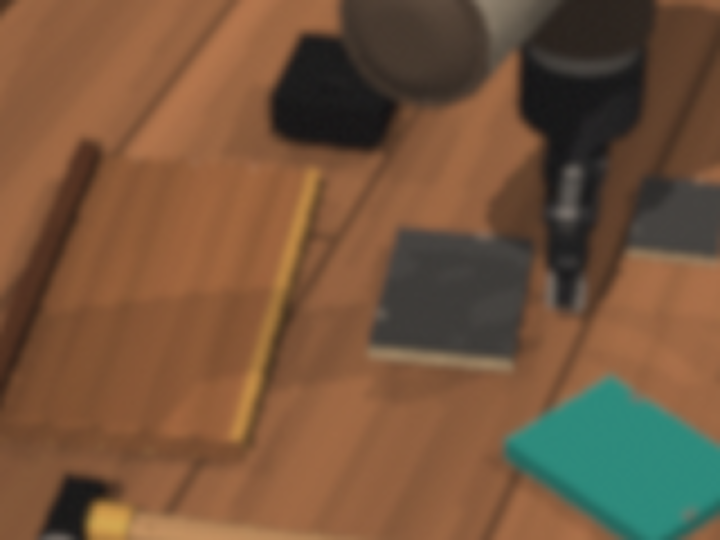

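>>> move_arm(deltas="0 0 1.7 0 0 0;0 0 0 0 0 0;-1.2 0 0 0 0 0;-0.6 0 0 0 0 0;-0.6 0 0 0 0 0;-0.8 0 0 0 0 0;-0.8 0 0 0 0 0;-0.8 0 0 0 0 0;-0.8 0 0 0 0 0;-0.7 0 0 0 0 0;-0.5 0 0 0 0 0;0 0 0 0 0 0")

```text
clock: 5.22
position: [512.1, -214.6, 4.3]
ee_rot: [-0.097, 0.995, -0.0, 0.001]
contact_force: [-0.0, -0.3, -0.2]
gripper_width: 39.9
```

```bash
python3 -c "
from h import *;st();snap('b')"
```

```text
t 5.22 bed [-106.1  -26.7    4.3] toolx.BX -1.0000 tooly.BX -0.0005 z [ 0.002 -0.    -1.   ] F [-0.1 -0.3 -0.2] w 39.9
```

View pics/b_side.png

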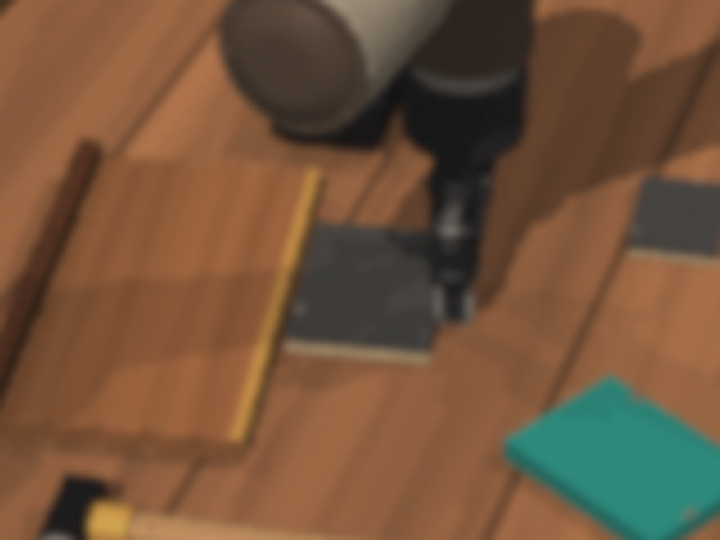

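View pics/b_top.png

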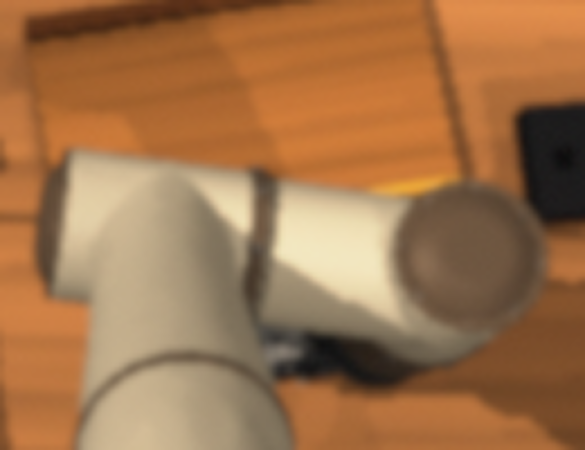

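>>> move_arm(deltas="-0.2 0 0 0 0 0;-0.2 0 0 0 0 0;-0.1 0 0 0 0 0;0 0 0 0 0 0")

```text
clock: 5.82
position: [515.4, -213.8, 4.3]
ee_rot: [-0.097, 0.995, 0.0, -0.0]
contact_force: [-3.4, -0.6, 2.0]
gripper_width: 39.8
```

```bash
python3 -c "
from h import *;st()"
```

```text
t 5.83 bed [-102.7  -26.5    4.3] toolx.BX -1.0000 tooly.BX 0.0001 z [-0.  0. -1.] F [-3.5  0.1  2. ] w 39.8
```

>>> move_arm(deltas="-0.2 0 0 0 0 0;0 0 0 0 0 0")

```text
clock: 6.08
position: [518.1, -213.3, 4.3]
ee_rot: [-0.097, 0.995, -0.0, 0.0]
contact_force: [-2.1, -0.9, 0.6]
gripper_width: 40.2
```

```bash
python3 -c "
from h import *;st()"
```

```text
t 6.08 bed [-99.9 -26.6   4.3] toolx.BX -1.0000 tooly.BX -0.0002 z [ 0.001 -0.    -1.   ] F [-2.3 -0.5  0.6] w 40.2
```

>>> move_arm(deltas="-0.2 0 0 0 0 0;-0.1 0 0 0 0 0;0 0 0 0 0 0")

```text
clock: 6.45
position: [518.5, -213.1, 4.2]
ee_rot: [-0.097, 0.995, 0.0, -0.002]
contact_force: [-6.9, -2.0, 5.3]
gripper_width: 40.1
```

```bash
python3 -c "
from h import *;st()"
```

```text
t 6.45 bed [-99.4 -26.5   4.2] toolx.BX -1.0000 tooly.BX 0.0004 z [-0.004  0.    -1.   ] F [-7.2 -0.6  5.3] w 40.1
```

```bash
cat > plan.py <<'E'
import numpy as np
def tcp(th,phi,d=6,c=3,w=1.0):
    t,p=np.deg2rad([th,phi]); P=np.array([w-14*np.sin(t),0]); e1=np.array([np.cos(t),-np.sin(t)]); e2=np.array([np.sin(t),np.cos(t)])
    return P-(90-d)*e1+c*e2-11*np.array([np.cos(p),-np.sin(p)])
def rows(cmd,phi0,ths,phimax=40,**k):
    cmd=np.array(cmd,float); ph=phi0
    for th in ths:
        p1=max(min(th,phimax),0) ; g=tcp(th,p1,**k); d=g-cmd; a=np.deg2rad(ph)
        # tool x = -(cos a,-sin a); tool z = (-sin a,-cos a)
        x=round(-(d@[np.cos(a),-np.sin(a)])/10,2); z=round(d@[-np.sin(a),-np.cos(a)]/10,2); r=round(np.deg2rad(p1-ph),4)
        cmd=cmd+10*(-x*np.array([np.cos(a),-np.sin(a)])+z*np.array([-np.sin(a),-np.cos(a)]))
        ph+=np.rad2deg(r); print(f"{x} 0 {z} 0 {r} 0;",end=" ")
    print("\nend",cmd,ph)
E
python3 -c "
from plan import *
rows([-96.1,4.3],0,[0,0,5,10,15,20])"
```

```text
-0.21 0 0.13 0 0.0 0; -0.0 0 0.0 0 0.0 0; 0.06 0 -0.83 0 0.0873 0; 0.06 0 -0.81 0 0.0872 0; 0.05 0 -0.81 0 0.0873 0; 0.05 0 -0.8 0 0.0873 0; 
end [-91.99000781  35.34207901] 20.00195662801704
```

>>> move_arm(deltas="-0.2 0 0.1 0 0 0;0 0 0 0 0 0;0.06 0 -0.83 0 0.0873 0;0.06 0 -0.81 0 0.0873 0;0.05 0 -0.81 0 0.0873 0;0.05 0 -0.80 0 0.0873 0;0 0 0 0 0 0")

```text
clock: 7.32
position: [520.0, -212.1, 34.5]
ee_rot: [-0.095, 0.979, -0.016, -0.18]
contact_force: [-9.4, -1.9, 0.1]
gripper_width: 40.1
```

```bash
python3 -c "
from h import *;st();snap('c')"
```

```text
t 7.33 bed [-97.8 -25.7  34.5] toolx.BX -0.9351 tooly.BX 0.0012 z [-0.348 -0.065 -0.935] F [-9.6 -0.1  0.1] w 40.1
```

View pics/c_side.png

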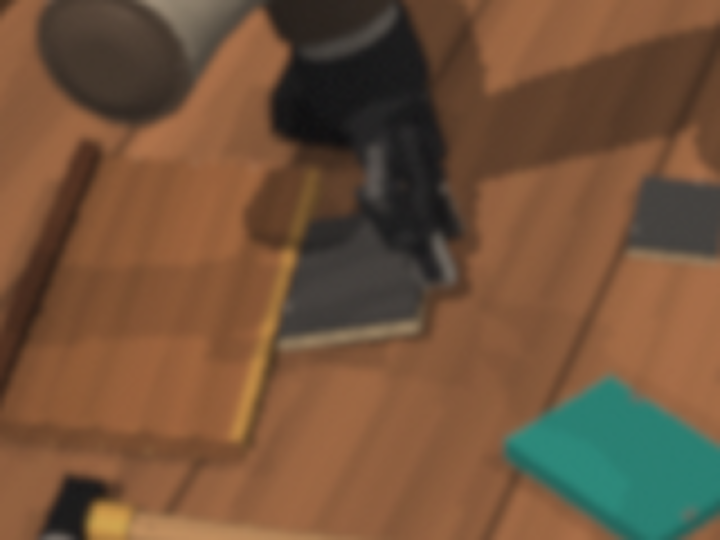

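```bash
python3 -c "
from plan import *
rows([-92.1,35.6],20,[25,30,35,40,45,50,55,60])"
```

```text
0.03 0 -0.76 0 0.0873 0; 0.03 0 -0.78 0 0.0872 0; 0.03 0 -0.78 0 0.0873 0; 0.02 0 -0.77 0 0.0873 0; 0.01 0 -0.67 0 -0.0 0; -0.06 0 -0.67 0 -0.0 0; -0.13 0 -0.67 0 -0.0 0; -0.19 0 -0.64 0 -0.0 0; 
end [-58.99625804  81.28864125] 40.00195662801704
```

>>> move_arm(deltas="0.03 0 -0.76 0 0.0873 0;0.03 0 -0.78 0 0.0873 0;0.03 0 -0.78 0 0.0873 0;0.02 0 -0.77 0 0.0873 0;0 0 0 0 0 0")

```text
clock: 8.05
position: [539.2, -208.9, 61.7]
ee_rot: [-0.091, 0.936, -0.033, -0.339]
contact_force: [-0.3, 0.3, -0.5]
gripper_width: 40.0
```

```bash
python3 -c "
from h import *;st();snap('d');print(telemetry.read_state()['joints'])"
```

```text
t 8.05 bed [-78.3 -26.3  61.7] toolx.BX -0.7674 tooly.BX -0.0013 z [-0.629 -0.124 -0.767] F [-0.3  0.3 -0.5] w 40.0
[-0.01947879  0.78986123  0.0537971   0.13643284 -1.52024052 -1.4128443 ]
```

View pics/d_side.png

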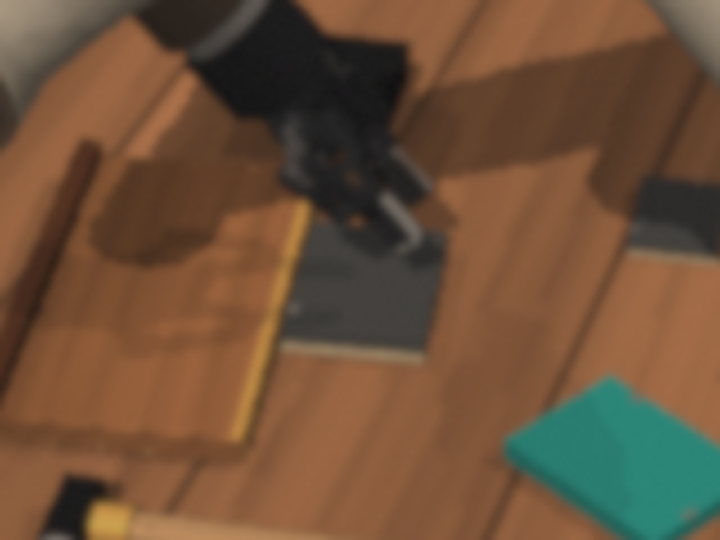

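>>> move_arm(deltas="3.45 0 2.9 0 0 0;0 0 0 0 -0.175 0;0 0 0 0 -0.175 0;0 0 0 0 -0.175 0;0 0 0 0 -0.173 0;0 0 2.7 0 0 0;0 0 2.7 0 0 0;0 0 0 0 0 0")

```text
clock: 9.15
position: [491.5, -218.2, 8.7]
ee_rot: [-0.096, 0.995, 0.0, -0.001]
contact_force: [0.3, -0.4, 0.4]
gripper_width: 40.0
```

```bash
python3 -c "
from h import *;st();a,b=snap('e')
C=cloud(b);hsv=cv2.cvtColor(b['pixels'],cv2.COLOR_BGR2HSV);D=C-L0;bx=D@BX;by=D@BY
m=(hsv[...,1]<60)&(hsv[...,2]<110)&(bx>-98)&(bx<5)&(by>-100)&(by<60)&(C[...,2]<30);print(rect(np.stack([bx[m],by[m]],-1)))"
```

```text
t 9.15 bed [-126.9  -26.2    8.7] toolx.BX -1.0000 tooly.BX 0.0008 z [-0.003  0.    -1.   ] F [ 0.2 -0.4  0.4] w 40.0
(array([-47.4, -23. ]), array([ 88.3, 124.9]), 0.2, [[-92.0, 39.0], [-91.0, -86.0], [-3.0, -85.0], [-3.0, 40.0]])
```

View pics/e_side.png

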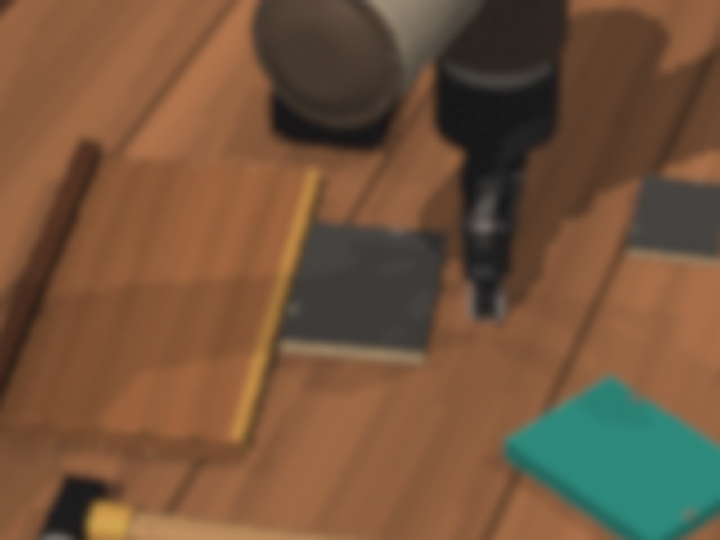

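```bash
sed -i 's/p1=max(min(th,phimax),0)/p1=max(min(th-2,phimax),0)/' plan.py; python3 -c "
from plan import *
rows([-126.9,8.3],0,[0,0],d=-2,c=7)
rows(tcp(0,0,-2,7),0,[0,0,5,10,15,20,25,30],d=12,c=7)
rows(tcp(30,28,12,7),28,[35,40,45,50,55,60,65,70,75,80,85],phimax=45,d=12,c=7)
"
```

```text
-2.49 0 0.13 0 0.0 0; -0.0 0 0.0 0 0.0 0; 
end [-102.    7.] 0.0
-1.4 0 0.0 0 0.0 0; -0.0 0 0.0 0 0.0 0; 0.03 0 -0.73 0 0.0524 0; 0.0 0 -0.77 0 0.0872 0; 0.0 0 -0.75 0 0.0873 0; -0.0 0 -0.74 0 0.0873 0; -0.01 0 -0.74 0 0.0872 0; -0.02 0 -0.73 0 0.0873 0; 
end [-79.77002813  50.27523256] 28.00044744804333
-0.03 0 -0.72 0 0.0873 0; -0.03 0 -0.72 0 0.0872 0; -0.05 0 -0.71 0 0.0873 0; -0.06 0 -0.66 0 0.0349 0; -0.09 0 -0.61 0 0.0 0; -0.16 0 -0.61 0 0.0 0; -0.23 0 -0.59 0 0.0 0; -0.28 0 -0.57 0 0.0 0; -0.34 0 -0.55 0 0.0 0; -0.4 0 -0.52 0 0.0 0; -0.45 0 -0.49 0 0.0 0; 
end [-20.59058899  86.09425124] 44.999657781531525
```

>>> move_arm(deltas="-1.2 0 0.1 0 0 0;-0.9 0 0 0 0 0;-0.5 0 0 0 0 0;-0.5 0 0 0 0 0;-0.5 0 0 0 0 0;-0.4 0 0 0 0 0;0 0 0 0 0 0")

```text
clock: 10.12
position: [518.8, -212.1, 7.6]
ee_rot: [-0.095, 0.995, 0.002, -0.015]
contact_force: [-22.9, -9.7, 18.6]
gripper_width: 40.1
```

```bash
python3 -c "
from h import *;st()"
```

```text
t 10.12 bed [-99.  -25.5   7.6] toolx.BX -0.9996 tooly.BX 0.0031 z [-0.03   0.002 -1.   ] F [-24.4  -5.1  18.6] w 40.1
```

>>> move_arm(deltas="0.03 0 -0.73 0 0.0524 0;0 0 -0.77 0 0.0873 0;0 0 -0.75 0 0.0873 0")

```text
clock: 10.5
position: [519.8, -211.7, 29.1]
ee_rot: [-0.094, 0.987, -0.009, -0.13]
contact_force: [-19.1, -8.1, 2.7]
gripper_width: 40.0
```

```bash
python3 -c "
from h import *;st()"
```

```text
t 10.5 bed [-97.9 -25.3  29.1] toolx.BX -0.9663 tooly.BX 0.0053 z [-0.254 -0.042 -0.966] F [-20.3  -4.3   2.7] w 40.0
```

>>> move_arm(deltas="0 0 -0.74 0 0.0873 0")

```text
clock: 10.62
position: [521.4, -211.4, 37.1]
ee_rot: [-0.093, 0.98, -0.013, -0.173]
contact_force: [-20.3, -6.6, 3.8]
gripper_width: 40.0
```

```bash
python3 -c "
from h import *;st()"
```

```text
t 10.62 bed [-96.3 -25.4  37.1] toolx.BX -0.9397 tooly.BX 0.0054 z [-0.337 -0.058 -0.94 ] F [-21.2  -2.6   3.8] w 40.0
```

>>> move_arm(deltas="-0.01 0 -0.74 0 0.0873 0")

```text
clock: 10.75
position: [523.7, -211.1, 45.2]
ee_rot: [-0.092, 0.972, -0.017, -0.217]
contact_force: [-22.5, -5.9, 6.7]
gripper_width: 40.1
```

```bash
python3 -c "
from h import *;st();snap('f')"
```

```text
t 10.75 bed [-94.  -25.5  45.2] toolx.BX -0.9056 tooly.BX 0.0057 z [-0.418 -0.073 -0.906] F [-23.2  -1.5   6.7] w 40.1
```

View pics/f_side.png

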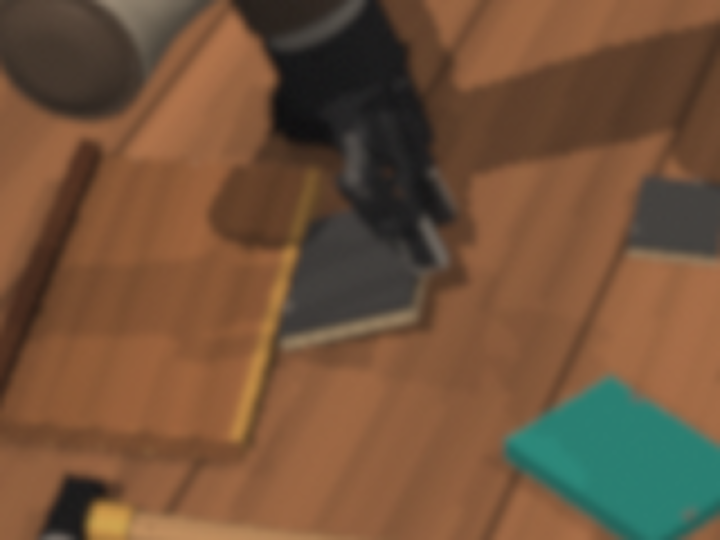

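>>> move_arm(deltas="-0.02 0 -0.73 0 0.0873 0;-0.03 0 -0.72 0 0.0873 0")

```text
clock: 11.1
position: [531.4, -209.6, 60.8]
ee_rot: [-0.09, 0.949, -0.025, -0.301]
contact_force: [-22.6, -3.3, 12.2]
gripper_width: 39.8
```

```bash
python3 -c "
from h import *;st()"
```

```text
t 11.1 bed [-86.1 -25.5  60.8] toolx.BX -0.8181 tooly.BX 0.0057 z [-0.566 -0.103 -0.818] F [-22.8   1.1  12.2] w 39.8
```

>>> move_arm(deltas="-0.03 0 -0.72 0 0.0873 0;-0.05 0 -0.71 0 0.0873 0")

```text
clock: 11.35
position: [542.5, -207.7, 74.9]
ee_rot: [-0.088, 0.919, -0.034, -0.382]
contact_force: [-20.6, -0.4, 17.4]
gripper_width: 39.8
```

```bash
python3 -c "
from h import *;st();snap('g')"
```

```text
t 11.35 bed [-74.9 -25.8  74.9] toolx.BX -0.7063 tooly.BX 0.0051 z [-0.696 -0.13  -0.706] F [-20.3   3.5  17.4] w 39.8
```

View pics/g_side.png

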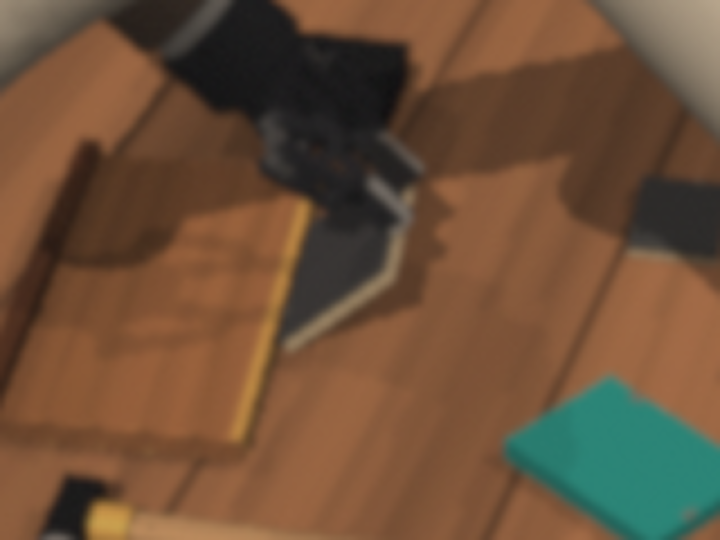

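>>> move_arm(deltas="-0.06 0 -0.66 0 0.035 0;-0.09 0 -0.61 0 0 0;-0.16 0 -0.61 0 0 0")

```text
clock: 11.82
position: [561.2, -204.5, 87.8]
ee_rot: [-0.088, 0.915, -0.037, -0.393]
contact_force: [-13.3, 1.2, 21.3]
gripper_width: 40.0
```

```bash
python3 -c "
from h import *;st()"
```

```text
t 11.82 bed [-55.9 -26.3  87.8] toolx.BX -0.6891 tooly.BX 0.0024 z [-0.712 -0.137 -0.689] F [-12.8   3.8  21.3] w 40.0
```

>>> move_arm(deltas="-0.23 0 -0.59 0 0 0;-0.28 0 -0.57 0 0 0")

```text
clock: 12.08
position: [575.9, -201.9, 92.8]
ee_rot: [-0.089, 0.916, -0.038, -0.388]
contact_force: [-8.3, 2.2, 21.7]
gripper_width: 39.9
```

```bash
python3 -c "
from h import *;st();snap('h')"
```

```text
t 12.07 bed [-41.  -26.6  92.8] toolx.BX -0.6955 tooly.BX 0.0005 z [-0.705 -0.139 -0.695] F [-7.7  3.7 21.7] w 39.9
```

View pics/h_side.png

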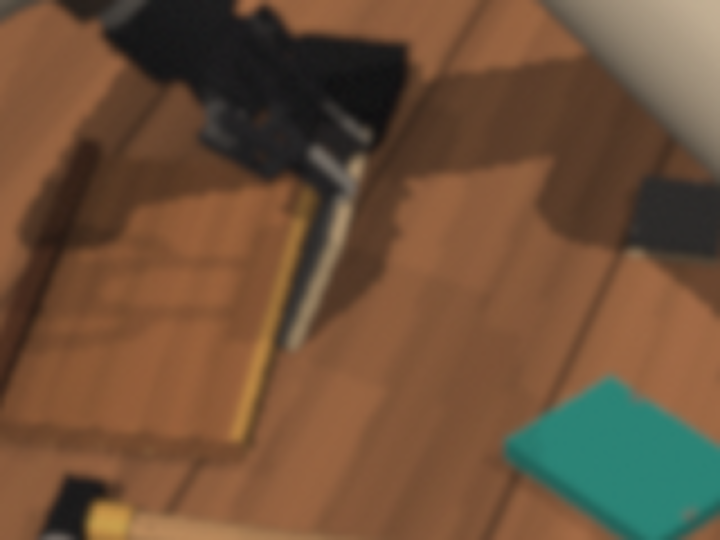

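```bash
python3 -c "
from plan import *
rows(tcp(85,45,12,7),45,[89,92],phimax=45,d=12,c=7)"
```

```text
-0.4 0 -0.37 0 0.0 0; -0.31 0 -0.26 0 0.0 0; 
end [-11.07445455  85.52576582] 45.0
```

>>> move_arm(deltas="-0.34 0 -0.55 0 0 0;-0.4 0 -0.52 0 0 0;-0.45 0 -0.49 0 0 0")

```text
clock: 12.55
position: [598.5, -197.6, 95.0]
ee_rot: [-0.089, 0.918, -0.039, -0.383]
contact_force: [-0.9, 4.6, 20.5]
gripper_width: 40.0
```

```bash
python3 -c "
from h import *;st();snap('i')"
```

```text
t 12.55 bed [-18.  -26.6  95. ] toolx.BX -0.7031 tooly.BX -0.0015 z [-0.697 -0.14  -0.703] F [ 0.   4.7 20.5] w 40.0
```

View pics/i_side.png

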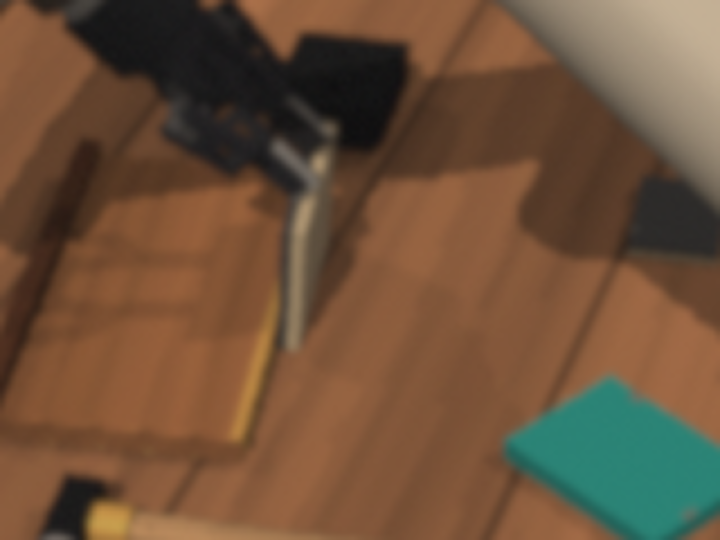

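>>> move_arm(deltas="-0.3 0 -0.3 0 0 0;0 0 0 0 0 0")

```text
clock: 12.9
position: [603.7, -196.6, 94.6]
ee_rot: [-0.09, 0.919, -0.039, -0.382]
contact_force: [0.5, 3.3, 19.7]
gripper_width: 40.0
```

```bash
python3 -c "
from h import *;st();a,b=snap('j')
C=cloud(b);D=C-L0;bx=D@BX;by=D@BY;hsv=cv2.cvtColor(b['pixels'],cv2.COLOR_BGR2HSV)
m=(hsv[...,1]<80)&(bx>-60)&(bx<20)&(by>-75)&(by<45)&(C[...,2]>10)&(C[...,2]<85)
for z in range(10,90,10):
  k=m&(C[...,2]>=z)&(C[...,2]<z+10); print(z,k.sum(),np.round(np.percentile(bx[k],[10,50,90]),1) if k.sum() else '')
"
```

```text
t 12.9 bed [-12.6 -26.6  94.6] toolx.BX -0.7054 tooly.BX -0.0024 z [-0.695 -0.141 -0.705] F [ 1.2  3.1 19.7] w 40.0
10 4 [-6.1 -4.4 -3.2]
20 4 [-6.4 -5.6 -3.6]
30 6 [-6.4 -5.  -3.4]
40 5 [-6.9 -4.  -3.6]
50 7 [-7.5 -4.8 -3.8]
60 5 [-7.9 -7.4 -4.4]
70 6 [-8.  -6.1 -4.6]
80 3 [-13.9  -8.   -6. ]
```

View pics/j_side.png

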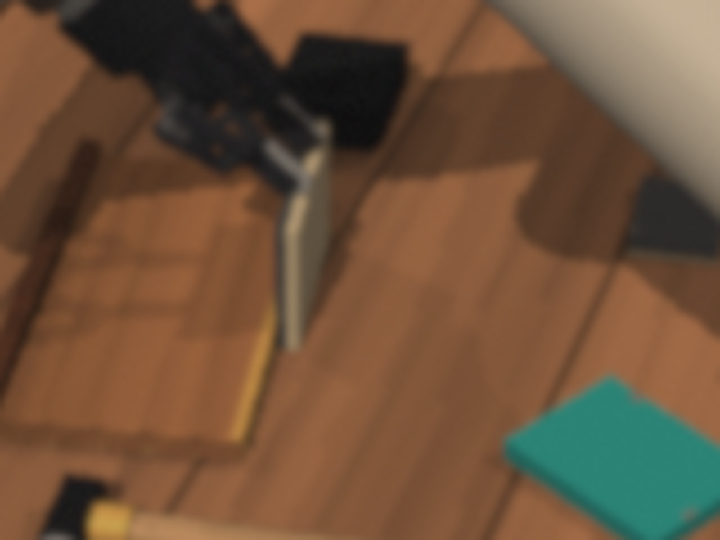

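>>> move_arm(deltas="0.5 0 -0.5 0 0 0;0.6 0 -0.6 0 0 0;2 0 -2 0 0 0;2 0 -2 0 0 0;0 0 0 0 0 0")

```text
clock: 13.62
position: [604.0, -196.9, 161.5]
ee_rot: [-0.089, 0.92, -0.038, -0.379]
contact_force: [0.1, 0.1, 0.2]
gripper_width: 40.1
```

```bash
python3 -c "
from h import *;st();a,b=snap('k')"
```

```text
t 13.62 bed [-12.4 -27.  161.5] toolx.BX -0.7101 tooly.BX -0.0002 z [-0.691 -0.137 -0.71 ] F [0.1 0.1 0.2] w 40.1
```

View pics/k_side.png

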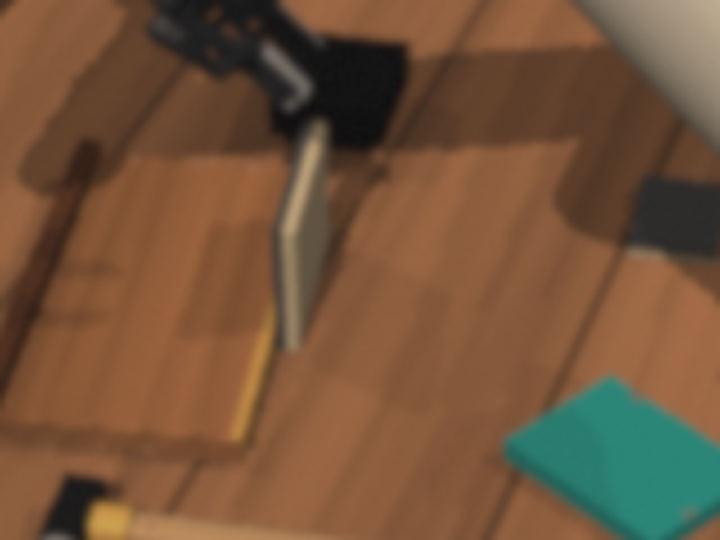

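>>> move_arm(deltas="4.1 0 4.1 0 0 0;0 0 0 0 -0.157 0;0 0 0 0 -0.157 0;0 0 0 0 -0.157 0;0 0 0 0 -0.157 0;0 0 0 0 -0.153 0;0 0 0 0 0 0")

```text
clock: 14.6
position: [543.4, -208.1, 159.5]
ee_rot: [-0.096, 0.995, 0.0, -0.003]
contact_force: [0.1, -0.5, -0.5]
gripper_width: 39.9
```

```bash
python3 -c "
from h import *;st()"
```

```text
t 14.6 bed [-74.1 -26.3 159.5] toolx.BX -1.0000 tooly.BX 0.0018 z [-0.006 -0.    -1.   ] F [ 0.  -0.5 -0.5] w 39.9
```

>>> move_arm(deltas="0 0 4.6 0 0 0;0 0 4.6 0 0 0;0 0 0 0 0 0;-2 0 0 0 0 0;-1.5 0 0 0 0 0;-1 0 0 0 0 0;-0.5 0 0 0 0 0;-0.5 0 0 0 0 0;0 0 0 0 0 0")

```text
clock: 15.72
position: [599.6, -197.3, 67.4]
ee_rot: [-0.097, 0.995, -0.0, -0.002]
contact_force: [0.1, 0.2, 0.9]
gripper_width: 40.3
```

```bash
python3 -c "
from h import *;st();snap('l')"
```

```text
t 15.72 bed [-16.9 -26.5  67.4] toolx.BX -1.0000 tooly.BX -0.0000 z [-0.005 -0.001 -1.   ] F [0.2 0.2 0.9] w 40.3
```

View pics/l_side.png

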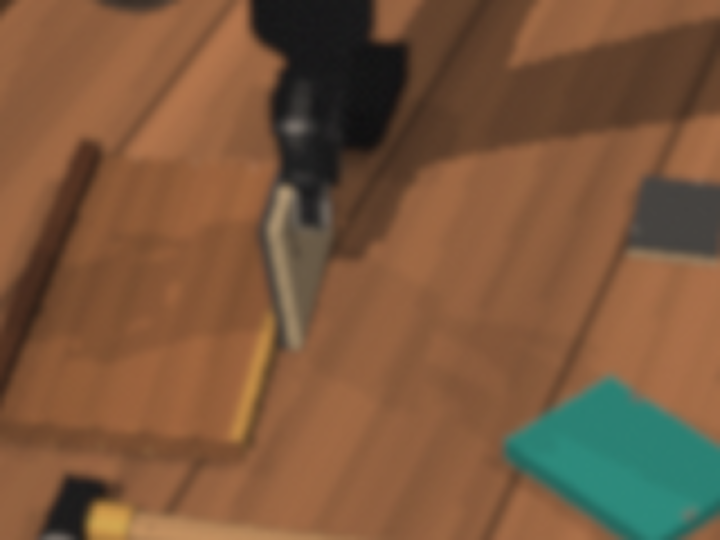

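>>> move_arm(deltas="-0.5 0 0 0 0 0;-0.5 0 0 0 0 0;-0.5 0 0 0 0 0;-0.5 0 0 0 0 0;0 0 0 0 0 0")

```text
clock: 16.45
position: [619.5, -193.3, 67.1]
ee_rot: [-0.097, 0.995, -0.0, -0.003]
contact_force: [0.0, 0.4, -0.4]
gripper_width: 40.2
```

```bash
python3 -c "
from h import *;st();snap('m')"
```

```text
t 16.45 bed [  3.5 -26.5  67.1] toolx.BX -1.0000 tooly.BX -0.0003 z [-0.005 -0.001 -1.   ] F [ 0.1  0.3 -0.4] w 40.2
```

View pics/m_side.png

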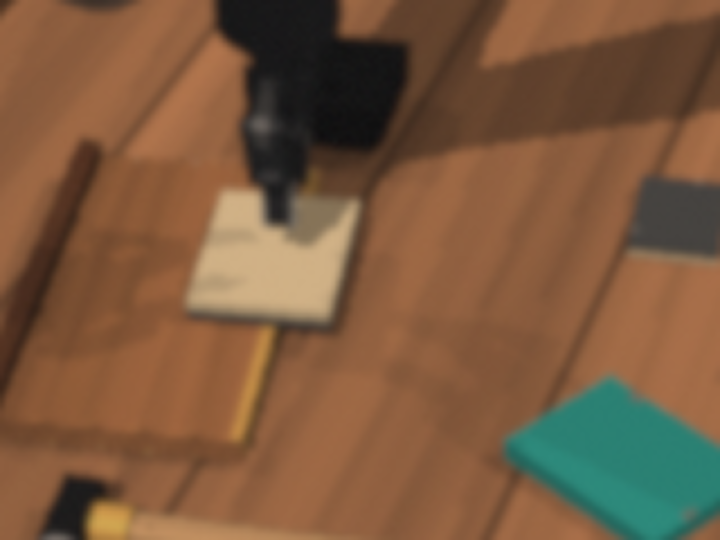

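>>> move_arm(deltas="3 0 0 0 0 0;4 0 0 0 0 0;2 0 0 0 0 0;0 0 0 0 0 0")

```text
clock: 17.05
position: [529.5, -211.1, 68.1]
ee_rot: [-0.096, 0.995, -0.0, -0.003]
contact_force: [0.8, 0.2, -0.1]
gripper_width: 40.3
```

```bash
cat >> h.py <<'E'
def pale(tag):
    a,b=snap(tag); C=cloud(b);D=C-L0;bx=D@BX;by=D@BY;hsv=cv2.cvtColor(b['pixels'],cv2.COLOR_BGR2HSV)
    m=(hsv[...,1]<115)&(hsv[...,2]>70)&(bx>-70)&(bx<150)&(by>-140)&(by<120)&(C[...,2]>15)&(C[...,2]<50)
    m=cv2.morphologyEx(m.astype(np.uint8),cv2.MORPH_OPEN,np.ones((3,3)))
    k,l,s,_=cv2.connectedComponentsWithStats(m); m=l==1+np.argmax(s[1:,4])
    P=np.stack([bx[m],by[m]],-1); print("pale",m.sum(),rect(P)); Q=np.c_[P,np.ones(len(P))]; print("plane z=",np.round(np.linalg.lstsq(Q,C[m][:,2],rcond=None)[0],3),"z med",np.median(C[m][:,2]))
E
python3 -c "
from h import *;st();pale('n')"
```

```text
t 17.05 bed [-88.3 -26.6  68.1] toolx.BX -1.0000 tooly.BX 0.0008 z [-0.005 -0.001 -1.   ] F [ 0.9  0.1 -0.1] w 40.3
pale 938 (array([ 13.4, -34.9]), array([ 96.6, 144.9]), 1.2, [[-36.0, 36.0], [-33.0, -108.0], [63.0, -106.0], [60.0, 38.0]])
plane z= [-4.0000e-03 -2.1000e-02  2.9617e+01] z med 30.750891096437897
```

View pics/n_side.png

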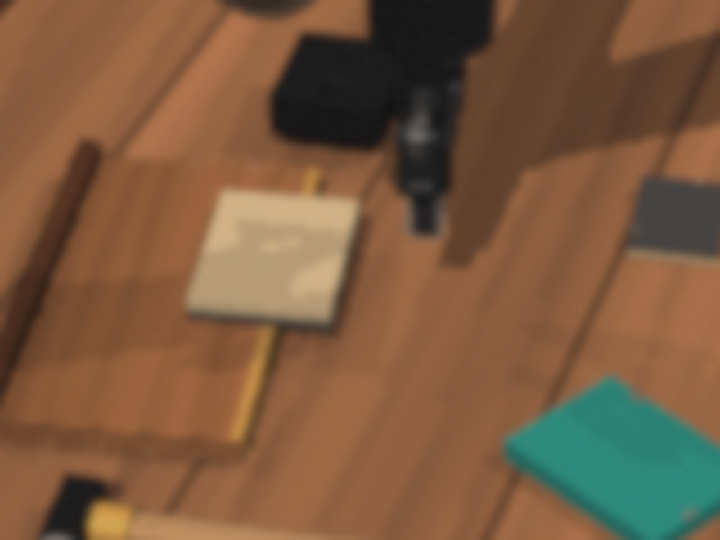

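>>> move_arm(deltas="0 0 4.4 0 0 0;0 0 0 0 0 0;-2 0 0 0 0 0;-1.2 0 0 0 0 0;-0.7 0 0 0 0 0;-0.7 0 0 0 0 0;-0.8 0 0 0 0 0;-0.8 0 0 0 0 0;-0.8 0 0 0 0 0;-0.8 0 0 0 0 0;0 0 0 0 0 0")

```text
clock: 18.52
position: [608.8, -195.6, 23.2]
ee_rot: [-0.097, 0.995, -0.0, -0.001]
contact_force: [0.7, 1.0, 0.2]
gripper_width: 40.2
```

```bash
python3 -c "
from h import *;st();pale('o')"
```

```text
t 18.52 bed [ -7.5 -26.7  23.2] toolx.BX -1.0000 tooly.BX -0.0005 z [-0.002 -0.001 -1.   ] F [0.9 0.9 0.2] w 40.2
pale 841 (array([ 48.4, -35.3]), array([100.8, 150.2]), 0.5, [[-3.0, 39.0], [-1.0, -111.0], [99.0, -110.0], [98.0, 40.0]])
plane z= [-2.0000e-02 -2.1000e-02  3.0611e+01] z med 30.627267051451668
```

View pics/o_side.png

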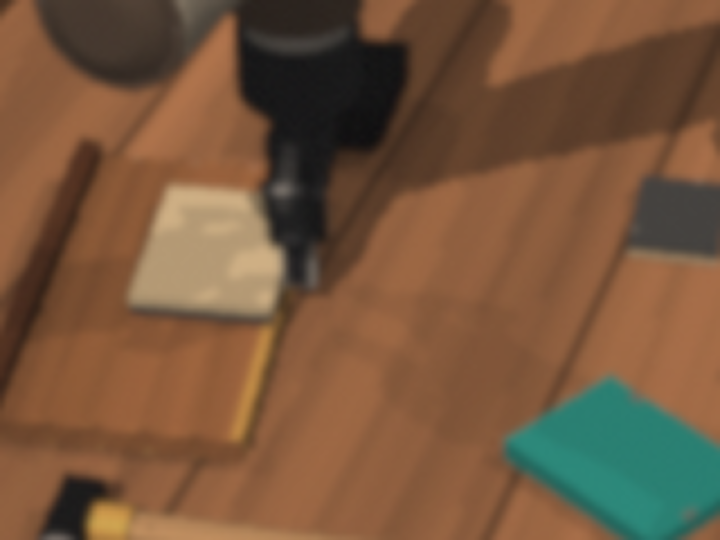

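Sliding on well. I push on 26 mm more, which should leave about 30 mm of bed in front of the stone.

>>> move_arm(deltas="-0.6 0 0 0 0 0;-0.7 0 0 0 0 0;-0.7 0 0 0 0 0;-0.6 0 0 0 0 0;0 0 0 0 0 0;2 0 0 0 0 0;3 0 0 0 0 0;3 0 -3 0 0 0;3 0 -5 0 0 0;3 0 -5 0 0 0;3 0 0 0 0 0;0 0 0 0 0 0")

```text
clock: 20.12
position: [465.8, -223.6, 155.3]
ee_rot: [-0.096, 0.995, -0.0, -0.001]
contact_force: [-0.2, 0.5, 0.6]
gripper_width: 39.7
```

```bash
python3 -c "
from h import *;st();pale('p')
p=eyes.get_image('top'); cv2.imwrite('pics/p_full.png',p['pixels'])
for t in ('header','scoop','hammer','stone_center'): print(t,[(np.round(d['point']),round(d['p'],2)) for d in eyes.boxes_of(p,t)])"
```

```text
t 20.12 bed [-153.2  -26.6  155.3] toolx.BX -1.0000 tooly.BX 0.0010 z [-0.001 -0.001 -1.   ] F [-0.1  0.5  0.6] w 39.7
pale 948 (array([ 76.9, -35.7]), array([147.9,  99.4]), 89.9, [[27.0, -110.0], [126.0, -110.0], [127.0, 38.0], [27.0, 38.0]])
plane z= [-1.300e-02 -6.000e-03  3.057e+01] z med 30.77276707002096
header [(array([ 663., -394.,   44.]), 0.81)]
scoop [(array([534., 184.,   0.]), 0.57)]
hammer [(array([555.,  46.,  18.]), 0.81)]
stone_center [(array([ 690., -188.,   30.]), 0.81), (array([ 294., -246.,   10.]), 0.79), (array([ 397., -344.,    8.]), 0.76), (array([350., -50.,  13.]), 0.61)]
```

View pics/p_side.png

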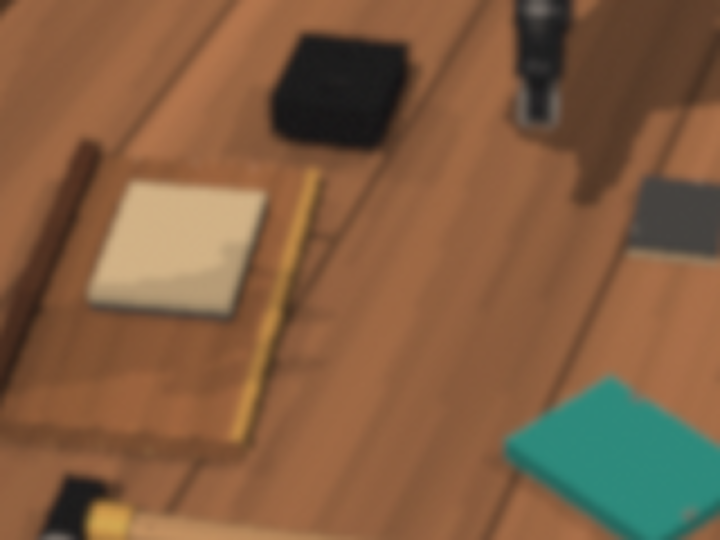

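View pics/p_full.png

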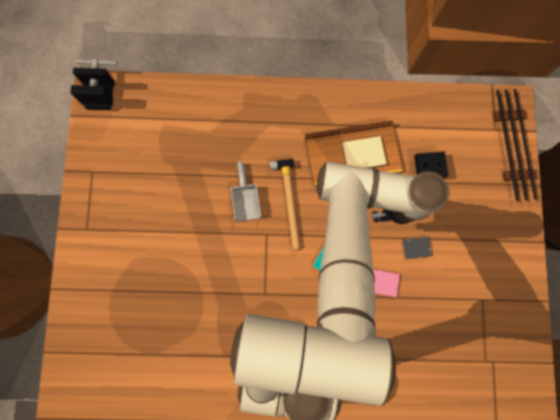

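```bash
python3 -c "
from h import *;print(arm.job_done());st()"
```

```text
the job is handed in; nothing more can be done
None
the job is handed in; nothing more can be done
```

The whetstone now lies flat on the bed with its pale face up and nothing over the edges. The job was handed in at about 20 s.

**What I did:** With the fingertips only, I pushed the large dark-grey stone square against the bed's front. I tipped its near edge up by pressing and raising, and it stood alone on its long side. I then pushed it over the ledge and slid it on, and backed the gripper well clear before handing in.

**Slip on the way:** The first lift slipped at somewhere between 20° and 40°, and the stone dropped back flat on the bench. I redid it with a stronger push, and that worked. The stone was never gripped or carried.

**Last checks:**
- **Stone height:** its top is level at about 31 mm, against the expected 32 mm.
- **Stone position:** it sits about 30–120 mm behind the ledge, with the rail at 150 mm. Sideways it lies within about −110 to +40 mm of the middle of a bed that reaches ±140 mm.
- **Measurement spread:** the fitted outline came out about 10 mm (short way) to 28 mm (long way) larger than the stone because the colour mask spills over. Even that oversized outline stays inside the bed.
- **Scoop and hammer:** both were found within about 5 mm of where they started.
- **Header:** the top-view network put it about 10 mm off, but the arm's wrist was right beside it in that picture. In the side view it sits at the same pixels as at the start, so I take it as unmoved.

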